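# Snap the hold-down clamp over the bottle

### The arm

A 7-joint arm with a two-finger parallel gripper is mounted at the origin on the work surface. World frame = base frame: x ahead of the robot, y to its left, z up, the work surface at z = 0. Lengths are in m, angles in rad, forces in N, time in s.
With the tool pointing down it reaches from about 0.425 to 0.875 m from the base axis. Payload 4.7 kg.
Tool frame: the origin (TCP) lies midway between the tips of the shut fingers; the grasp point (between the pads) lies 19 mm behind it; z points along the fingers, y is the line along which they close (so a half turn about z gives the same grasp; the last joint's range is limited). The gripper opens to 87 mm and grips with 3 to 60 N. Pads are 19 mm wide; open, the fingers measure 117 mm over their backs; the gripper's body (75 mm by 190 mm) begins 51 mm behind the grasp point.
Start: joints at [1.208, 0.321, -0.07, 1.45, 0.023, 1.371, -0.057], TCP at [0.239, -0.604, 0.223] pointing down, gripper open.
Joint ranges: [-2.86, 2.86], [-0.3, 2.09], [-1.38, 1.24], [0.06, 2.45], [-1.56, 4.7], [0.09, 2.05], [-2.69, 2.69]. Speed limits (rad/s): [2.57, 2.57, 3.14, 3.14, 3.14, 3.14, 3.14].

### API

Orientations are given as a rotation vector (axis times angle).
In Python, from bench import ctrl, imaging, readout, order gives the robot as it stands (ctrl), with the cameras (imaging), the readings (readout) and the job (order).
- The arm moves only by the tool inch_along, called after "Call:" in YAML: its name, and indented under it one key for each argument. Schema: {"type":"object","properties":{"motion":{"type":"array","items":{"type":"object","properties":{"trans":{"type":"array","items":{"type":"number"},"minItems":3,"maxItems":3},"rz":{"type":"number"},"aperture":{"type":"number"}},"additionalProperties":false,"required":["aperture"]},"minItems":1,"maxItems":20},"clamp_n":{"type":"number"},"only":{"type":"string"},"quiet":{"type":"boolean"},"lines":{"type":"string"}},"required":["motion"],"additionalProperties":false}. motion is a list of rows, 1 to 20 of them, each an object with the fields trans (a list: dx, dy, dz in normalised numbers (1 is 75 cm)), rz (a turn about the tool's z in normalised numbers (1 is 4 rad)), aperture (the opening from 0.0 (shut) to 1.0 (fully open)); a field left out counts as zero (the opening has to be given); each row is the pose to reach, as a shift and turn from the pose commanded when the call began, along the tool's axes at that moment; what a row does not reach only later rows make up. A row lasts 1/10 s, in which the tool goes at most 0.05 m and 0.15 rad, less where a joint would pass 70% of its speed; a pose out of reach is approached as far as the arm can. The fingers move at their own pace and stop on an object; clamp_n is the grip in N (left out, the last holds). Time passes only in rows, so rows that do not move let the fingers close. The tool returns the time, the measured TCP pose, the force, the opening and the grip force at its end. only (a regular expression) keeps the lines of the reply that match it, lines (a string "A,B") keeps lines A to B, and quiet returns only ok. A shift or turn number past 1, either way, is cut back to 1. Input that does not fit is refused with a message, and nothing moves.
- readout.get_state(): the state, without advancing time (a new reading comes with each control period).
- imaging.get_image(name): name is "scene" or "top"; returns the picture (400x640x3 uint8, red, green, blue); there is no depth.
- imaging.camera_model(name): a dict with "vertical_fov" (degrees; the focal length in pixels is half the picture's height over the tangent of half this angle, whatever the lens; pixels are square), "cx", "cy" (the principal point, pixels), "rvec" (rotation vector, rad) and "tvec" (3), from world to camera coordinates, as OpenCV has them. Camera axes: x right, y down, z forward; pixel columns grow to the right and rows downward; lengths in m; the calibration is good to about 2 mm. A picture is of the moment at which its call begins. camera_model takes no time and is no camera call.
- order.close_job(): hands the job in; it is judged then, once.
The state is a dict: "time": time; "joint_positions": joint angles; "qd": joint speeds; "joint_torque": joint torques, N m; "position": TCP position; "tool_rot": TCP orientation; "ft_force": force on the tool from outside, world axes, zero at the start; "torque": the same for the moment, N m; "grip_width": opening from 0.0 (shut) to 1.0 (fully open); "grip_force": force on a finger pad.
Only numpy, scipy, OpenCV 4.12 (cv2) and the standard library are available. Lean on these libraries where they do the work, as an engineer would, in place of code of your own. Each camera call takes 0.05 s, during which the arm holds its last target. There are 200 camera calls.

### The job

Three identical bottle stands are on the packing bench, each with its clamp lever raised; a brown glass bottle lies in one of them, a can and a wooden roller in the other two. Press the clamp lever over the bottle down until it snaps over and stays down by itself, then let go. Leave the other two clamps raised, and do not shift the bottle.

Things in the scene. Friction and masses are not known exactly. Their poses are not given: they have to be found in the camera images.
- bottle: Brown glass beer bottle, 61 mm in diameter, 220 mm long, paper label and steel crown cap, lying loose on the two rails of one of three identical fixed clamp stands. Origin: on the underside of the lying body, 68 mm from the foot; x axis from neck to foot (neck towards the robot), z up. Its top is 80 mm above the bench.
- bottle_unit: The stand that holds the bottle, base 190 x 90 mm, fixed to the bench. Origin: bench level; the bottle's origin lies above it. x axis along the bottle to the hinge, z up. The lever (steel bar, 20 mm wide) is hinged on a level pin at x = 85 mm, 94 mm up, between posts 112 mm high, and runs over the bottle towards the robot. Stands sit side by side about 0.2 m apart.
- bottle_paddle (a point): Centre of the top face of the black rubber paddle (45 mm long, 36 mm wide, 8 mm thick) near the robot-side end of the lever over the bottle, 155 mm from its hinge pin: press here from above. It moves with the lever: 162 mm above the bench when open, 102 mm closed, going 60 mm down and 9 mm towards the robot. With the lever open its axes are the stand's.
- bottle_clamp (a joint): Lever over the bottle, in rad: 0 open (slopes up 0.40), 0.40 closed (level). Pressing the paddle down takes about 4 N at first, peaks at about 7 N near 0.12, falls to nothing near 0.27; beyond, the spring snaps it shut by itself and holds it on a stop, its rubber pad 1 mm over the bottle. Let go before 0.25, it springs back open.
- can_clamp (a joint): A steel lever, as over the bottle; rad, 0 open, 0.40 closed. This one is over the plain aluminium can (58 mm in diameter, 135 mm long). Leave it open.
- roller_clamp (a joint): A steel lever, as over the bottle; rad, 0 open, 0.40 closed. This one is over the pale wooden roller (56 mm in diameter, 130 mm long). Leave it open.

How it is judged:
By the outcome, as a careful person would: the job done as asked, in the order asked, and still so for the second after the job is handed in, with the robot touching nothing.
It also fails if it takes over 32 s, if anything falls off the work surface, if the arm or the gripper's body presses on something with over 40 N, if the wrist force passes 120 N, or if a joint passes its speed limit or range.

## Working session

There is one attempt and no reset: what is moved stays moved. The work goes in short steps, Python scripts to look and compute and a tool call to move; the robot and the scene stay as the last step left them, time stands still between calls to the robot, and variables do not carry over. Pictures are saved under pics/ and viewed, at most 10 in all, crops included, and the job is handed in when it is done.

```bash
ls; mkdir -p pics
```

Run:
```python
from bench import ctrl, imaging, readout, order
import cv2
for n in("scene","top"):
    cv2.imwrite(f"pics/{n}0.png",imaging.get_image(n)[:,:,::-1]); print(n,imaging.camera_model(n))
s=readout.get_state(); print(s["time"],s["position"],s["tool_rot"],s["ft_force"],s["grip_width"])
```

```text
bench.py
pics
scene {'vertical_fov': 45.70314201403207, 'cx': 319.2573949959502, 'cy': 198.60498344487868, 'rvec': array([ 2.3204563 ,  0.74888832, -0.28358801]), 'tvec': array([-0.53501838, -0.18703083,  1.31834829])}
top {'vertical_fov': 57.32737628845284, 'cx': 319.7293902477564, 'cy': 207.80128659364314, 'rvec': array([ 2.12519003, -2.16239511,  0.21203898]), 'tvec': array([0.03031782, 0.67634705, 0.6726046 ])}
0.1 [ 0.23893143 -0.60396532  0.22159515] [-3.08438716e+00 -5.88133162e-01  6.51649572e-04] [-0.63335295 -0.47061608 -0.2301472 ] 1.003990822908356
```

View pics/scene0.png

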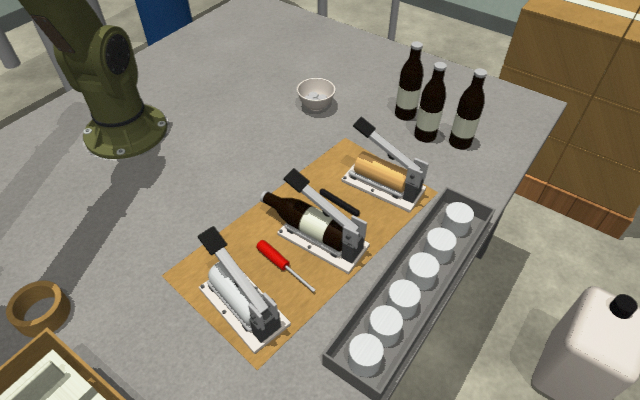

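View pics/top0.png

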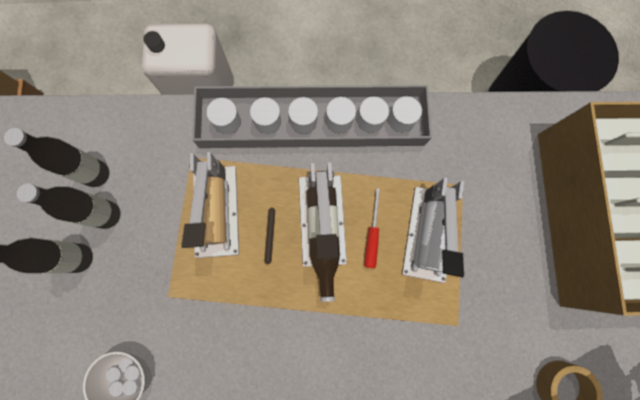

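The bottle is in the middle stand: its paddle is at about (295,180) in the scene view and (326,248) in the top view. The can's stand is at the right of the top view, and the roller's is at the left. I'll enlarge crops of the paddle.

Run:
```python
import cv2,numpy as np
a=cv2.imread("pics/scene0.png")[155:275,255:385]; b=cv2.imread("pics/top0.png")[155:305,285:365]
cv2.imwrite("pics/c1.png",cv2.resize(a,None,fx=5,fy=5,interpolation=cv2.INTER_CUBIC)[:600])
b=cv2.resize(b,None,fx=4,fy=4,interpolation=cv2.INTER_CUBIC)
b=np.clip(b.astype(float)*2.0+10,0,255).astype(np.uint8)
cv2.imwrite("pics/c2.png",b)
```

```text
(no output)
```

View pics/c1.png

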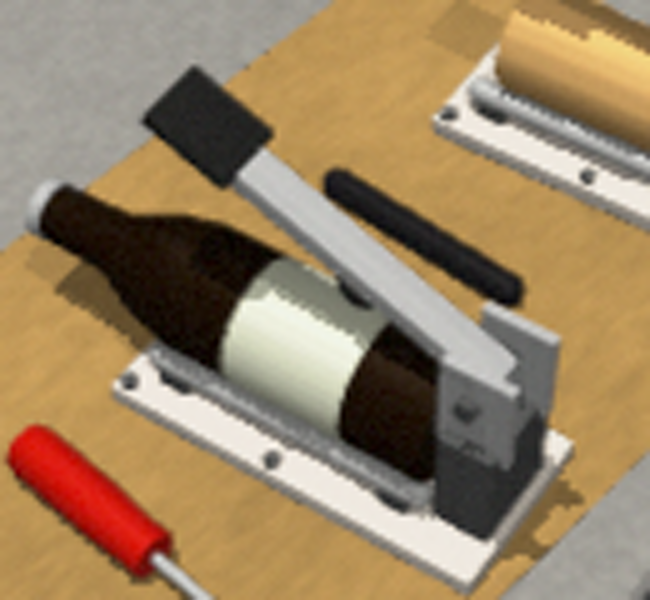

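View pics/c2.png

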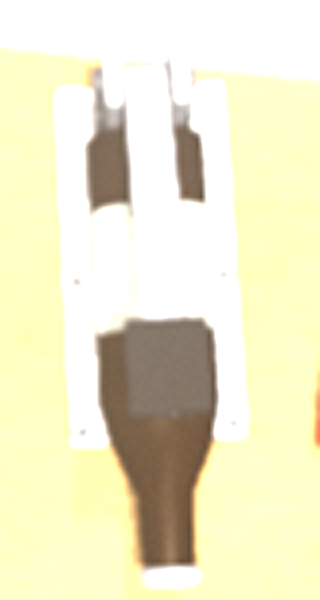

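Create geo.py:
```python
import numpy as np,cv2
from bench import ctrl, imaging, readout, order
def cam(n):
    m=imaging.camera_model(n);f=200/np.tan(np.radians(m["vertical_fov"]/2))
    return np.array([[f,0,m["cx"]],[0,f,m["cy"]],[0,0,1]]),cv2.Rodrigues(m["rvec"])[0],m["tvec"]
def tri(a,b):
    P=[K@np.c_[R,t] for K,R,t in map(cam,("scene","top"))]
    X=cv2.triangulatePoints(P[0],P[1],np.array(a,float).T,np.array(b,float).T);return (X[:3]/X[3]).T
def plane(n,p,z):
    K,R,t=cam(n);c=-R.T@t;d=(R.T@np.linalg.inv(K)@np.c_[np.array(p,float),np.ones(len(p))].T).T
    return c+d*((z-c[2])/d[:,2:])
```

Run:
```python
from geo import *
from scipy.spatial.transform import Rotation as Ro
np.set_printoptions(precision=4,suppress=True)
S=lambda p:(np.array(p)+.5)/5-.5+[255,155]
T=lambda p:(np.array(p)+.5)/4-.5+[285,155]
s=S([[143,120],[197,67],[272,133],[220,187]]);t=T([[210,413],[128,414],[125,322],[206,318]])
for o in ([0,1,2,3],[1,0,3,2]):
    X=tri(s,t[o]);print(X,X.mean(0))
B=plane("top",T([[82,433],[76,282],[233,423],[223,274]]),.01);print("screws",B)
print("yaw",[np.arctan2(*(B[i+1]-B[i])[1::-1]) for i in(0,2)])
st=readout.get_state();print(st["position"],Ro.from_rotvec(st["tool_rot"]).as_matrix())
```

```text
[[ 0.5732 -0.006   0.1641]
 [ 0.5739  0.0287  0.167 ]
 [ 0.613   0.0285  0.1514]
 [ 0.6136 -0.0069  0.1503]] [0.5934 0.0111 0.1582]
[[0.5637 0.0176 0.1398]
 [0.5833 0.0049 0.1914]
 [0.6219 0.004  0.1772]
 [0.6045 0.0176 0.1244]] [0.5934 0.011  0.1582]
screws [[ 0.5697  0.0498  0.01  ]
 [ 0.6484  0.0519  0.01  ]
 [ 0.5733 -0.0288  0.01  ]
 [ 0.6514 -0.0258  0.01  ]]
yaw [np.float64(0.027441315503222985), np.float64(0.037565337231802776)]
[ 0.2389 -0.604   0.2216] [[ 0.9298  0.368  -0.0007]
 [ 0.368  -0.9298  0.0015]
 [-0.0001 -0.0017 -1.    ]]
```

The paddle top is at about (0.594, 0.011, 0.16) with a yaw of about 0.03, which agrees with the text. I'll fly above it with the fingers shut, raised 20 mm.

Careful with the scale: shifts go in shares of 75 cm and turns go in shares of 4 rad. That gives: 0.555 m / 0.75 = 0.74, -0.026 m / 0.75 = -0.0347, 0.18 rad / 4 = 0.045.

Call:
inch_along:
  motion:
    - {"trans":[0.0133,-0.0107,-0.008],"rz":0.0025,"aperture":0}
    - {"trans":[0.044,-0.0347,-0.0267],"rz":0.005,"aperture":0}
    - {"trans":[0.0867,-0.0693,-0.0267],"rz":0.01,"aperture":0}
    - {"trans":[0.1307,-0.104,-0.0267],"rz":0.015,"aperture":0}
    - {"trans":[0.1747,-0.1387,-0.0267],"rz":0.02,"aperture":0}
    - {"trans":[0.2173,-0.1733,-0.0267],"rz":0.025,"aperture":0}
    - {"trans":[0.2613,-0.208,-0.0267],"rz":0.03,"aperture":0}
    - {"trans":[0.3053,-0.2427,-0.0267],"rz":0.035,"aperture":0}
    - {"trans":[0.348,-0.2773,-0.0267],"rz":0.04,"aperture":0}
    - {"trans":[0.392,-0.312,-0.0267],"rz":0.045,"aperture":0}
    - {"trans":[0.436,-0.3467,-0.0267],"rz":0.05,"aperture":0}
    - {"trans":[0.4787,-0.3813,-0.0267],"rz":0.055,"aperture":0}
    - {"trans":[0.5227,-0.416,-0.0267],"rz":0.06,"aperture":0}
    - {"trans":[0.5667,-0.4507,-0.0267],"rz":0.0675,"aperture":0}
    - {"trans":[0.6093,-0.4853,-0.0267],"rz":0.0725,"aperture":0}
    - {"trans":[0.6533,-0.52,-0.0267],"rz":0.0775,"aperture":0}
    - {"trans":[0.6973,-0.5547,-0.0267],"rz":0.0825,"aperture":0}
    - {"trans":[0.728,-0.5787,-0.0267],"rz":0.0863,"aperture":0}
    - {"trans":[0.74,-0.5887,-0.0267],"rz":0.0868,"aperture":0}
    - {"trans":[0.74,-0.5887,-0.0267],"rz":0.0868,"aperture":0}

```text
time: 2.1
position: [0.5925, 0.0127, 0.2425]
tool_rot: [-3.141, -0.053, 0.001]
ft_force: [-0.1, -1.0, 0.1]
grip_width: 0.005
grip_force: 0.0
```

Run:
```python
from geo import *
from scipy.spatial.transform import Rotation as Ro
cv2.imwrite("pics/scene1.png",cv2.resize(imaging.get_image("scene")[60:280,200:460,::-1],None,fx=2.5,fy=2.5))
st=readout.get_state();print(st["time"],st["position"],Ro.from_rotvec(st["tool_rot"]).as_matrix(),st["ft_force"],st["joint_positions"])
```

```text
2.15 [0.59221959 0.01029905 0.24246617] [[ 9.99522958e-01  3.08736273e-02 -8.22463570e-04]
 [ 3.08729102e-02 -9.99522939e-01 -8.70790513e-04]
 [-8.48955666e-04  8.44983265e-04 -9.99999283e-01]] [ 0.18053181 -0.41259513  0.05863644] [ 0.44247628  0.23792984 -0.59596441  1.55373664  0.13559788  1.3923361
 -1.70454253]
```

View pics/scene1.png

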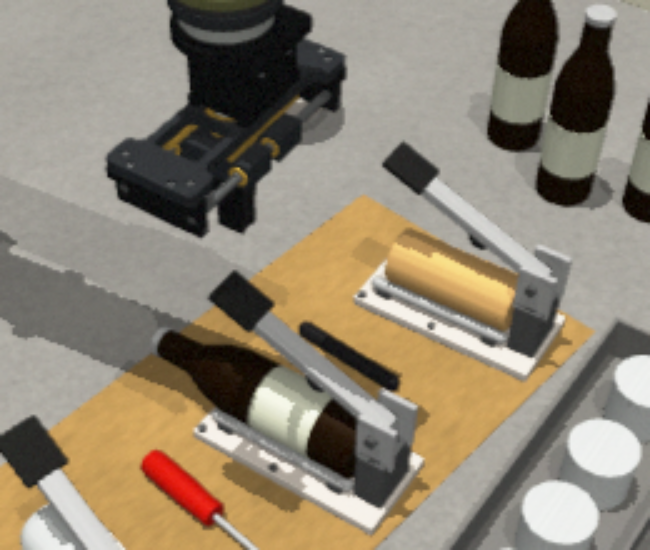

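Fingertip at crop (237,228), straight above the bottle's paddle at (240,300); all three levers are still up. I'll descend to first contact and check the force.

To row units: 0.092 m / 0.75 = 0.1227, 0.07 m / 0.75 = 0.0933.

Call:
inch_along:
  motion:
    - {"trans":[0,0,0.02],"aperture":0}
    - {"trans":[0,0,0.0533],"aperture":0}
    - {"trans":[0,0,0.08],"aperture":0}
    - {"trans":[0,0,0.0933],"aperture":0}
    - {"trans":[0,0,0.1013],"aperture":0}
    - {"trans":[0,0,0.1093],"aperture":0}
    - {"trans":[0,0,0.1173],"aperture":0}
    - {"trans":[0,0,0.1227],"aperture":0}
    - {"trans":[0,0,0.1227],"aperture":0}

```text
time: 3.05
position: [0.5935, 0.0099, 0.1518]
tool_rot: [3.141, 0.046, 0.003]
ft_force: [-1.6, -0.1, 5.6]
grip_width: 0.006
grip_force: 2.8
```

Contact force is 5.6 N, as expected. I'll press on past the dead point.

To row units: 0.042 m / 0.75 = 0.056, 0.038 m / 0.75 = 0.0507.

Call:
inch_along:
  motion:
    - {"trans":[-0.0013,0,0.008],"aperture":0}
    - {"trans":[-0.0027,0,0.0173],"aperture":0}
    - {"trans":[-0.0053,0,0.0267],"aperture":0}
    - {"trans":[-0.0067,0,0.036],"aperture":0}
    - {"trans":[-0.008,0,0.044],"aperture":0}
    - {"trans":[-0.008,0,0.0507],"aperture":0}
    - {"trans":[-0.008,0,0.056],"aperture":0}
    - {"trans":[-0.008,0,0.056],"aperture":0}
    - {"trans":[-0.008,0,0.056],"aperture":0}

```text
time: 3.95
position: [0.5868, 0.0102, 0.1084]
tool_rot: [-3.141, -0.047, 0.0]
ft_force: [0.4, -0.3, 0.0]
grip_width: 0.006
grip_force: 0.0
```

Run:
```python
from geo import *
cv2.imwrite("pics/scene2.png",cv2.resize(imaging.get_image("scene")[60:280,200:460,::-1],None,fx=2.5,fy=2.5))
```

```text
(no output)
```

View pics/scene2.png

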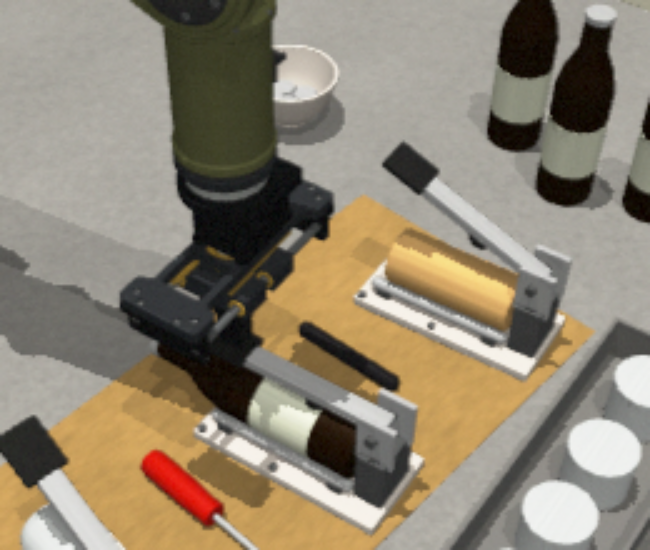

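The force has dropped to zero and the bottle's lever now lies level over the label, from (250,355) to (390,410). It has snapped over and no longer touches the fingers. The other levers are still up, so I'll back straight up and check.

To row units: -0.14 m / 0.75 = -0.1867, -0.13 m / 0.75 = -0.1733.

Call:
inch_along:
  motion:
    - {"trans":[0,0,-0.02],"aperture":0}
    - {"trans":[0,0,-0.0667],"aperture":0}
    - {"trans":[0,0,-0.1267],"aperture":0}
    - {"trans":[0,0,-0.1733],"aperture":0}
    - {"trans":[0,0,-0.1867],"aperture":0}
    - {"trans":[0,0,-0.1867],"aperture":0}
    - {"trans":[0,0,-0.1867],"aperture":0}
    - {"trans":[0,0,-0.1867],"aperture":0}

```text
time: 4.8
position: [0.5857, 0.0099, 0.2467]
tool_rot: [-3.141, -0.047, 0.005]
ft_force: [-0.8, -0.5, -0.9]
grip_width: 0.007
grip_force: 0.0
```

Run:
```python
from geo import *
cv2.imwrite("pics/scene3.png",cv2.resize(imaging.get_image("scene")[100:350,180:460,::-1],None,fx=2.4,fy=2.4,interpolation=cv2.INTER_CUBIC))
```

```text
(no output)
```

View pics/scene3.png

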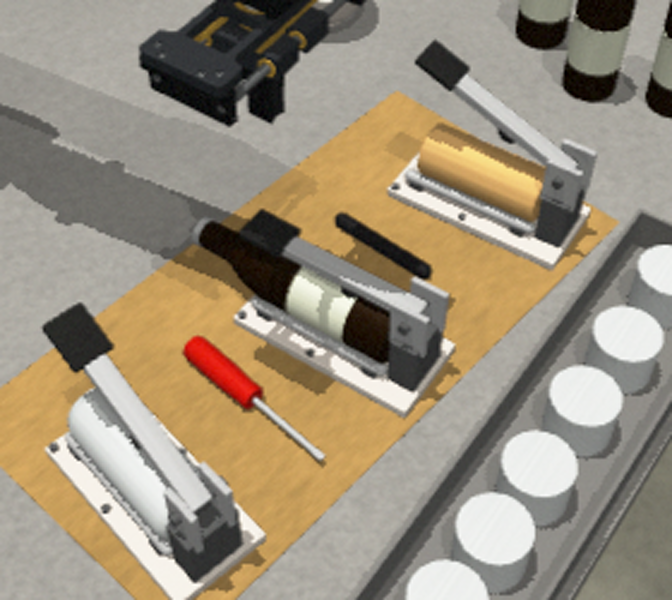

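The bottle's clamp stays level with its paddle at (270,230), the bottle hasn't moved, the can and roller levers are raised, and the gripper is clear above.

```bash
python3 -c "
from bench import ctrl, imaging, readout, order
print(order.close_job())"
```

```text
the job is handed in; nothing more can be done
None
```

The clamp over the bottle snapped shut and stayed down after I let go; the can and roller clamps are still raised, the bottle shows no shift in the camera view, and the job was handed in at about 5 s.

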